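Rock the angle gauge to its mark and hold

TASK

Start the recorder by pressing its green button fully down and letting it come up again, then rock the angle gauge on the ridge of the wooden stud, by pushing its orange thumb pad down, until the swinging black needle settles on the red mark. Keep the gauge seated on the ridge and finish while still holding it steady with the needle on the mark: do not let go. Leave everything else on the bench where it is.

Things in the scene. Friction and masses are not known exactly. Their poses are not given: they have to be found in the camera images.
- start_top (a point): centre of the top of the green push button (30 mm across) on the grey recorder box (100 x 120 x 40 mm, fixed to the bench). It is pressed straight down, 6 mm of travel; fully down takes 5 N, and a spring brings it back.
- start (a joint): travel of the green button in m: 0 up, 0.006 fully down.
- gauge: loose angle gauge, 0.35 to 0.7 kg: aluminium bar 36 (x) x 260 (y) x 10 mm; on its +y half an upright round white dial (116 mm across, in the y-z plane, centre y +62, z +67 mm) and a steel weight, at the -y end an orange thumb pad. Origin mid-underside, between two 5 mm cleats that straddle the stud's ridge; z up. At rest it lies level on ridge and shim.
- pad (a point): centre of the top face (36 x 40 mm) of the orange thumb pad, y -110, z +14 mm in the gauge's frame, 74 mm above the open bench. Pushing it down (about 2 to 4.5 N) rocks the gauge about the ridge (positive turn about its x) and lifts the heavy dial end off the shim; when let go, that end falls back.
- needle_tip (a point): tip of the black needle, 70 mm from its pivot (pivot y +62, z +64 mm in the gauge's frame). The needle swings freely in the dial's plane, a brass bob below the pivot, and settles upright within about a second. It must hang free: do not touch it.
- mark_tip (a point): the point of the red mark that the needle tip should meet, also 70 mm from the needle's pivot and in the same plane. The red mark is clamped on the dial's rim and moves with the gauge.
- needle (a joint): angle of the needle on the dial, rad: 0 in line with the gauge's z axis, positive towards the gauge's +y. With the needle settled it equals the angle by which the gauge has been rocked (thumb pad down positive).
- mark (a joint): angle of the red mark on the dial, rad, same zero and sense as the needle; between 0.14 and 0.30, fixed during the job.
- stud: pine offcut 64 x 150 x 36 mm in white clamps on a brown base plate (170 x 200 x 10 mm), fixed to the bench. Across its top lie a rounded wooden ridge (radius 10 mm, along x) and, 98 mm towards +y, a plywood shim; the tops of both are 60 mm above the bench. Origin on the bench right below the ridge.
- ridge (a point): middle of the top line of the ridge, 60 mm above the bench; the gauge rocks about it.
- flask: bystander: metal water bottle, 68 mm across, 220 mm tall, origin at its foot.
- spray: bystander: black spray bottle, 44 mm across, 130 mm tall, origin at its foot.
- tape: bystander: roll of black tape lying flat, 100 mm across, 48 mm high, origin under its centre.
- screwdriver: bystander: yellow screwdriver lying on the bench along its own x.
- pliers: bystander: pliers with orange handles lying on the bench, about 165 mm long along their own x.
- ant: bystander: copper ant model on a wooden plinth 80 x 100 mm, about 50 mm high, origin under the plinth's centre.
There are look-alikes about, which are no part of the job. Leave any pink look-alike of the part that bears start_top alone.

How it is judged:
By the outcome, as a careful person would: the job done as asked, in the order asked, and still so for the second after the job is handed in, while the arm keeps its last pose, push and grip.
It also fails if it takes over 61 s, if anything falls off the work surface, if the arm or the gripper's body presses on something with over 40 N, if the wrist force passes 120 N, or if a joint passes its speed limit or range.

ROBOT

A 6-joint arm with a two-finger parallel gripper is mounted at the origin on the work surface. World frame = base frame: x ahead of the robot, y to its left, z up, the work surface at z = 0. Lengths are in mm, angles in rad, forces in N, time in s.
With the tool pointing down it reaches from about 350 to 875 mm from the base axis. Payload 4.2 kg.
Tool frame: the origin (TCP) lies midway between the tips of the shut fingers; the grasp point (between the pads) lies 19 mm behind it; y points along the fingers, x is the direction in which the jaws open and shut, and the axes are right-handed (so a half turn about y gives the same grasp; the last joint's range is limited). The gripper opens to 85 mm and grips with 20 to 120 N. Pads are 22 mm wide; open, the fingers measure 114 mm over their backs; the gripper's body (76 mm by 85 mm) begins 54 mm behind the grasp point. The pads swing forward as they close: fully open they stand 13 mm farther back than shut.
Start: joints at [-0.946, 0.385, 0.008, 0, -1.194, -0.259], TCP at [223.574, -583.621, 231.312] pointing down, gripper open.
Joint ranges: [-3.14, 3.14], [-1.21, 2.06], [-1.07, 1.41], [-3.16, 2.05], [-2.99, -0.16], [-3.1, 3.1]. Speed limits (rad/s): [2.79, 2.79, 3.14, 3.14, 3.14, 3.14].

INTERFACE

Orientations are given as a unit quaternion [x, y, z, w].
In Python, from bench import read_state, get_image, job_done gives the robot as it stands.
- The arm moves only by the tool play_rows, never from a script. Its argument "series" is a list of rows, each a list of 7 numbers: the shift along the tool's x, y, z in m, then the turn, a rotation vector about the tool's x, y, z in rad, then the finger opening in m, from 0 to 0.0854. In form: [[x, y, z, wx, wy, wz, claw], ...]. A call has 1 to 10 rows; each row shifts and turns the pose as measured when the row begins, along the tool's axes as they then stand; what a row does not reach is not made up. A row lasts 1/10 s, in which the tool goes at most 50 mm and 8.59 degrees, less where a joint would pass 70% of its speed; a pose out of reach is approached as far as the arm can. A call with a gripper value outside its range is refused whole. The fingers move at their own pace and stop on an object; the grip force is fixed at half the most. Time passes only in rows, so rows that do not move let the fingers close. It gives the time, the measured TCP pose, the force and the opening at its end, in the units of the state.
- read_state(): the state, without advancing time (a new reading comes with each control period).
- get_image(name): name is "scene" or "top" or "wrist"; returns a dict with "color" (480x640x3 uint8, red, green, blue), "intrinsics" (3x3 intrinsics, pixels), "D" ([k1, k2, p1, p2, k3] as OpenCV has them; the pictures are not rectified), "origin" and "orientation" of the camera in the world. Camera axes: x right, y down, z forward; pixel columns grow to the right and rows downward; lengths in mm; the calibration is good to about 2 mm. A picture is of the moment at which its call begins. There is no depth.
- job_done(): hands the job in, once; it reports no verdict.
The state is a dict: "clock": time; "joints": joint angles; "joint_vel": joint speeds; "joint_efforts": joint torques, N m; "position": TCP position; "ee_rot": TCP orientation; "contact_force": force on the tool from outside, world axes, zero at the start; "wrist_torque": the same for the moment, N m; "gripper_width": finger opening in mm.
Only numpy, scipy, OpenCV 4.12 (cv2) and the standard library are available. Lean on these libraries where they do the work, as an engineer would, in place of code of your own. Each camera call takes 0.05 s, during which the arm holds its last target. There are 200 camera calls.

## Working session

There is one attempt and no reset: what is moved stays moved. The work goes in short steps, Python scripts to look and compute and a tool call to move; the robot and the scene stay as the last step left them, time stands still between calls to the robot, and variables do not carry over. Pictures are saved under pics/ and viewed, about 8 in all and at most 12, crops included, and the job is handed in when it is done.

Besides the shell and the picture viewer there is one more tool, called as name(argument=value, ...) on one line, values as JSON. play_rows: Moves the arm, as the interface text tells. Its arguments: {"type":"object","properties":{"series":{"type":"array","items":{"type":"array","items":{"type":"number"}}}},"required":["series"]}

```bash
mkdir -p pics
cat > h.py <<'E'
import numpy as np, cv2
from scipy.spatial.transform import Rotation as R
from bench import read_state, get_image, job_done
def snap(n,f):
    d=get_image(n); cv2.imwrite(f,d["color"][:,:,::-1]); np.save(f+".npy",d,allow_pickle=True); return d
def load(f): return np.load(f+".npy",allow_pickle=True).item()
def ray(d,uv):
    p=cv2.undistortPoints(np.array([[uv]],float),np.array(d["intrinsics"],float),np.array(d["D"],float))[0,0]
    return np.array(d["origin"],float),R.from_quat(d["orientation"]).apply([p[0],p[1],1]) if np.size(d["orientation"])==4 else np.array(d["orientation"])@[p[0],p[1],1]
def onz(d,uv,z):
    o,r=ray(d,uv); return o+r*(z-o[2])/r[2]
def proj(d,P):
    q=R.from_quat(d["orientation"]).inv().apply(np.atleast_2d(P)-d["origin"])
    return cv2.projectPoints(q,np.zeros(3),np.zeros(3),np.array(d["intrinsics"],float),np.array(d["D"],float))[0][:,0]
E
python3 - <<'E'
from h import *
for n in("scene","top"):
    d=snap(n,f"pics/{n}0.png"); print(n,d["origin"],d["orientation"],np.array(d["intrinsics"]).tolist(),d["D"])
print(read_state())
E
```

```text
scene [1425.55936071  319.65138912  797.12655871] [ 0.50892967  0.73077601 -0.37555349 -0.25674226] [[445.5328937785115, 0.0, 317.8298128694215], [0.0, 445.5328937785115, 240.43312283421113], [0.0, 0.0, 1.0]] [-0.08122207  0.          0.          0.          0.        ]
top [ 347.18934334   -8.07960296 1261.1655992 ] [ 0.74502109 -0.65919524  0.0683729  -0.07569911] [[524.6178244729614, 0.0, 321.34290388211326], [0.0, 524.6178244729614, 233.60289936158952], [0.0, 0.0, 1.0]] [-0.0894915  0.         0.         0.         0.       ]
{'clock': 0.1, 'joints': array([-9.46381675e-01,  3.85482047e-01,  6.75249265e-03, -4.30217827e-04,
       -1.19398118e+00, -2.58606969e-01]), 'joint_vel': array([-2.29019594e-03, -2.05976326e-03,  4.52017230e-03,  2.19050871e-03,
       -1.57259710e-04, -2.09911689e-05]), 'joint_efforts': array([ 1.61556136e-05, -3.93319452e+01,  1.88929278e+01,  4.19797048e+00,
       -2.56563791e-03, -4.82641767e-07]), 'position': array([ 223.39804895, -583.15402937,  230.32631775]), 'ee_rot': array([ 0.40017345,  0.58293193, -0.58220933, -0.40135255]), 'contact_force': array([-0.48330728,  0.01229663,  0.21325131]), 'wrist_torque': array([-0.02224005,  0.04841789, -0.00969479]), 'gripper_width': 85.25473456326394}
```

View pics/scene0.png

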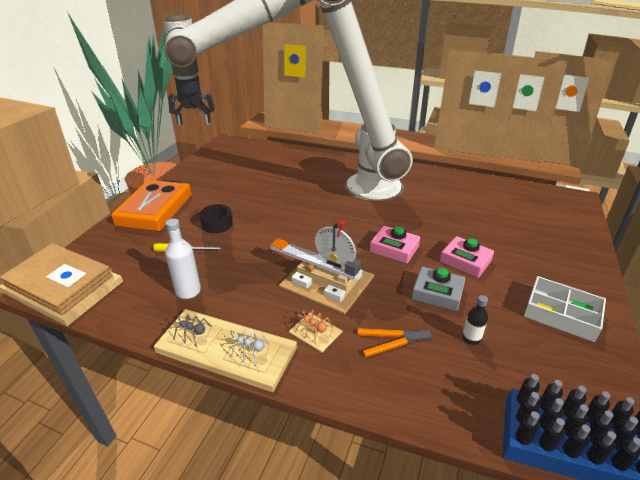

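View pics/top0.png

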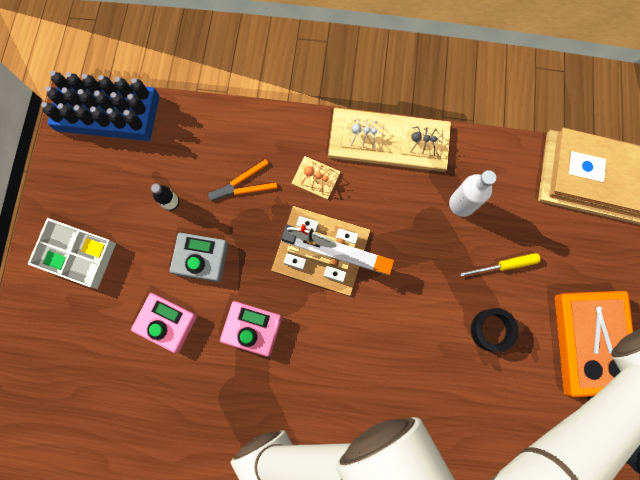

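Grey recorder's button is at top (194,264) / scene (442,273). Pink look-alikes are at top (157,330) and (246,337), scene (399,231) and (472,243). The orange pad is at top (384,265), scene (279,243); other orange items are the pliers' handles and the case. Next I check this in one close crop and triangulate.

Run:
```python
from h import *
T=load("pics/top0.png");S=load("pics/scene0.png")
def blob(d,c,uv,rad):
    h=cv2.cvtColor(d["color"],cv2.COLOR_RGB2HSV)
    lo,hi={"g":((50,120,50),(80,255,255)),"o":((8,200,150),(18,255,255))}[c]
    m=cv2.inRange(h,lo,hi); n,l,st,ce=cv2.connectedComponentsWithStats(m)
    k=[i for i in range(1,n) if st[i,4]>8 and np.hypot(*(ce[i]-uv))<rad]
    for i in k: print(c,ce[i],st[i])
    return ce[max(k,key=lambda i:st[i,4])]
def tri(a,b):
    o1,r1=ray(T,a);o2,r2=ray(S,b)
    s=np.linalg.lstsq(np.c_[r1,-r2],o2-o1,rcond=None)[0]
    p,q=o1+r1*s[0],o2+r2*s[1]; return (p+q)/2,np.linalg.norm(p-q)
g=blob(T,"g",(194,264),14);gs=blob(S,"g",(442,273),14)
print("btn tri",tri(g,gs), "top z50",onz(T,g,50))
o=blob(T,"o",(384,265),14);os_=blob(S,"o",(279,243),14)
print("pad tri",tri(o,os_),"top z74",onz(T,o,74),"scene z74",onz(S,os_,74))
for uv in [(290,208),(370,235),(353,294),(272,270)]: print("plate",onz(T,uv,10))
q=read_state()["ee_rot"]; print(R.from_quat(q).as_matrix().round(3))
a=cv2.resize(T["color"][185:305,165:405],None,fx=3.3,fy=3.3,interpolation=2)[:, :800]
b=cv2.resize(S["color"][210:310,255:475],None,fx=3.6,fy=2.0*1.0,interpolation=2)[:, :800] if 0 else cv2.resize(S["color"][215:310,262:368],None,fx=2.1,fy=2.1,interpolation=2)
b2=cv2.resize(S["color"][250:320,400:480],None,fx=2.8,fy=2.8,interpolation=2)
c=np.zeros((600,800,3),np.uint8); c[:a.shape[0],:a.shape[1]]=a
c[398:398+b.shape[0],:b.shape[1]]=b; c[400:400+b2.shape[0],300:300+b2.shape[1]]=b2
cv2.imwrite("pics/crop1.png",c[:,:,::-1])
```

```text
g [193.34722222 262.74305556] [187 257  14  13 144]
g [442.18681319 272.48351648] [437 268  12  10  91]
btn tri (array([490.13506386, 308.01209902,  55.58629513]), np.float64(0.7489973037516983)) top z50 [490.85939866 309.09515918  50.        ]
o [383.61509434 264.52830189] [374 255  20  20 265]
o [279.64285714 243.38392857] [271 239  18  10 112]
pad tri (array([ 537.51679781, -130.55448549,   72.16446982]), np.float64(0.8520257598350964)) top z74 [ 537.38031168 -130.76598036   74.        ] scene z74 [ 539.69698991 -128.98124332   74.        ]
plate [659.35726714 105.26370108  10.        ]
plate [615.90011753 -97.2306112   10.        ]
plate [468.21503233 -71.86688136  10.        ]
plate [501.74093347 127.71372927  10.        ]
[[-0.358 -0.001 -0.934]
 [ 0.934  0.002 -0.358]
 [ 0.002 -1.     0.   ]]
```

View pics/crop1.png

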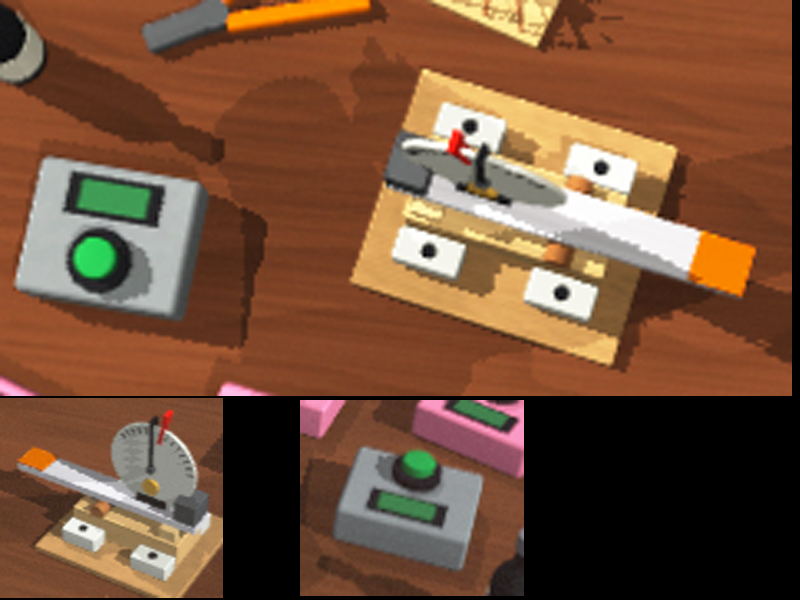

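Crop: grey recorder with button at crop (98,258), and the gauge with pad at the right end (722,263). The needle is upright at the dial and the red mark sits towards +y. Button ≈ (490.5, 308.5, 56), pad ≈ (538, -130.5, 74), both consistent with the given heights. Now travelling to the button with fingers shut.

play_rows(series=[[0.037,0,-0.028,0,0,0,0],[0.037,0,-0.028,0,0,0,0],[0.037,0,-0.028,0,0,0,0],[0.037,0,-0.028,0,0,0,0],[0.037,0,-0.028,0,0,0,0],[0.037,0,-0.028,0,0,0,0],[0.037,0,-0.028,0,0,0,0],[0.037,0,-0.028,0,0,0,0],[0.037,0,-0.028,0,0,0,0],[0.037,0,-0.028,0,0,0,0]])

```text
clock: 1.1
position: [354.0, -125.8, 225.8]
ee_rot: [0.401, 0.581, -0.579, -0.408]
contact_force: [1.5, -0.5, -0.1]
gripper_width: 0.1
```

play_rows(series=[[0.037,0,-0.028,0,0,0,0],[0.037,0,-0.028,0,0,0,0],[0.037,0,-0.028,0,0,0,0],[0.037,0,-0.028,0,0,0,0],[0.037,0,-0.028,0,0,0,0],[0.037,0,-0.028,0,0,0,0],[0.037,0,-0.028,0,0,0,0],[0.037,0,-0.028,0,0,0,0]])

```text
clock: 1.9
position: [459.5, 245.4, 228.2]
ee_rot: [0.4, 0.582, -0.58, -0.406]
contact_force: [1.0, -0.8, -0.2]
gripper_width: 0.0
```

play_rows(series=[[0.02,0,-0.021,0,0,0,0],[0.015,0,-0.016,0,0,0,0],[0,0.03,0,0,0,0,0],[0,0.04,0,0,0,0,0],[0,0.035,0,0,0,0,0],[0,0.02,0,0,0,0,0],[0,0,0,0,0,0,0]])

```text
clock: 2.6
position: [482.3, 301.3, 96.0]
ee_rot: [0.398, 0.583, -0.582, -0.405]
contact_force: [0.2, -0.2, -0.3]
gripper_width: -0.1
```

Run:
```python
from h import *
s=read_state(); print(s["position"],R.from_quat(s["ee_rot"]).as_matrix().round(3))
d=np.array([490.5,308.5,56])-s["position"]; print(R.from_quat(s["ee_rot"]).inv().apply(d), s["contact_force"])
w=snap("wrist","pics/w1.png")
print(w["origin"],R.from_quat(w["orientation"]).as_matrix().round(2).tolist(),w["intrinsics"][0][0])
print(proj(w,[[490.5,308.5,56],s["position"]]))
```

```text
[482.25588171 301.34185024  96.04277794] [[-0.357 -0.007 -0.934]
 [ 0.934  0.007 -0.357]
 [ 0.009 -1.     0.004]]
[  3.37277154  40.03693905 -10.40656443] [ 0.18171321 -0.24288918 -0.28076006]
[412.04294669 272.70421567 238.41428001] [[-0.36, 0.89, 0.27], [0.93, 0.34, 0.11], [0.01, 0.29, -0.96]] 331.8608257883987
[[323.83628671 288.55951032]
 [318.39781268 305.08723043]]
```

View pics/w1.png

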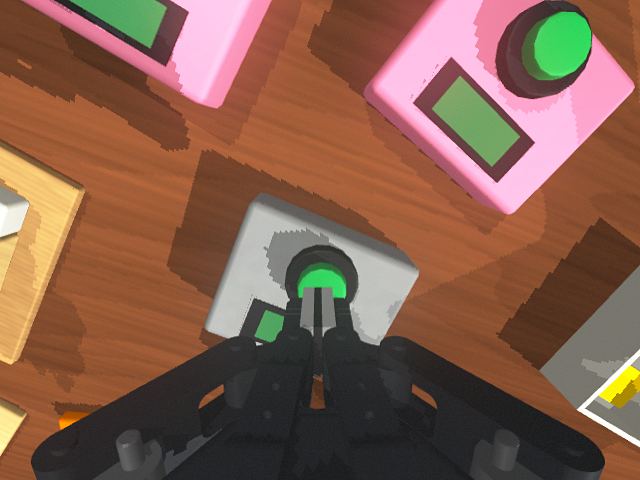

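Wrist view agrees: grey box, green button centred near (323,285), next to the projected target (324,289). Descend on it.

play_rows(series=[[0.003,0.012,-0.011,0,0,0,0],[0,0.012,0,0,0,0,0],[0,0.008,0,0,0,0,0],[0,0.004,0,0,0,0,0],[0,0.003,0,0,0,0,0],[0,0.003,0,0,0,0,0]])

```text
clock: 3.25
position: [494.5, 311.0, 60.0]
ee_rot: [0.398, 0.588, -0.578, -0.403]
contact_force: [-0.6, 0.3, 2.8]
gripper_width: 0.0
```

play_rows(series=[[0,0.003,0,0,0,0,0],[0,0.002,0,0,0,0,0],[0,0.002,0,0,0,0,0]])

```text
clock: 3.55
position: [494.6, 311.1, 55.9]
ee_rot: [0.398, 0.588, -0.578, -0.402]
contact_force: [-6.7, -2.9, 17.8]
gripper_width: 0.2
```

play_rows(series=[[0,0.001,0,0,0,0,0]])

```text
clock: 3.65
position: [494.5, 311.1, 56.2]
ee_rot: [0.398, 0.588, -0.578, -0.402]
contact_force: [-2.3, -0.8, 4.6]
gripper_width: 0.2
```

play_rows(series=[[0,-0.003,0,0,0,0,0]])

```text
clock: 3.75
position: [494.5, 311.1, 59.6]
ee_rot: [0.398, 0.589, -0.578, -0.402]
contact_force: [-0.7, -0.6, 3.7]
gripper_width: 0.1
```

play_rows(series=[[0,-0.002,0,0,0,0,0]])

```text
clock: 3.85
position: [494.5, 311.1, 62.1]
ee_rot: [0.398, 0.589, -0.577, -0.402]
contact_force: [-0.5, -0.7, 1.3]
gripper_width: -0.1
```

play_rows(series=[[0,-0.002,0,0,0,0,0]])

```text
clock: 3.95
position: [494.6, 311.2, 64.1]
ee_rot: [0.398, 0.589, -0.577, -0.402]
contact_force: [-0.1, 0.2, 0.3]
gripper_width: 0.2
```

play_rows(series=[[0,-0.002,0,0,0,0,0]])

```text
clock: 4.05
position: [494.7, 311.2, 65.9]
ee_rot: [0.398, 0.589, -0.577, -0.402]
contact_force: [0.6, -0.4, -0.7]
gripper_width: -0.4
```

play_rows(series=[[0,-0.003,0,0,0,0,0]])

```text
clock: 4.15
position: [494.5, 311.1, 68.6]
ee_rot: [0.398, 0.589, -0.577, -0.402]
contact_force: [-0.0, -0.5, 0.2]
gripper_width: -0.0
```

Force curve fits (contact at about 62 mm, stop at about 56 mm with 18 N, free again above 63 mm), so the button was fully pressed and released. Rise and travel around the dial towards the pad, and measure the dial in the meantime.

play_rows(series=[[0,-0.03,0,0,0,0,0],[0,-0.04,0,0,0,0,0],[0,-0.04,0,0,0,0,0],[-0.022,-0.01,0.015,0,0,0,0],[-0.037,0,0.026,0,0,0,0],[-0.037,0,0.026,0,0,0,0],[-0.037,0,0.026,0,0,0,0],[-0.037,0,0.026,0,0,0,0],[-0.037,0,0.026,0,0,0,0],[-0.037,0,0.026,0,0,0,0]])

```text
clock: 5.15
position: [422.4, 15.7, 188.1]
ee_rot: [0.397, 0.592, -0.578, -0.398]
contact_force: [0.4, -0.6, -0.2]
gripper_width: 0.2
```

```bash
cat > dial.py <<'E'
from h import *
def rect(d,yaw=-11,k=4,rock=0.,xo=0.,o=(559.,-23.)):
    Rz=R.from_euler("z",yaw,degrees=True)*R.from_euler("x",rock)
    o=np.array([*o,60.])
    yy,zz=np.meshgrid(np.arange(-20,140,1/k),np.arange(150,0,-1/k))
    P=o+Rz.apply(np.c_[np.full(yy.size,xo),yy.ravel(),zz.ravel()])
    m=proj(d,P).astype(np.float32).reshape(*yy.shape,2)
    return cv2.remap(d["color"],m[...,0],m[...,1],cv2.INTER_CUBIC)
E
python3 - <<'E'
from dial import *
d=load("pics/scene0.png")
cv2.imwrite("pics/dial0.png",rect(d)[:,:,::-1])
print(read_state()["position"])
E
```

```text
[422.36458569  15.70808632 188.0718388 ]
```

View pics/dial0.png

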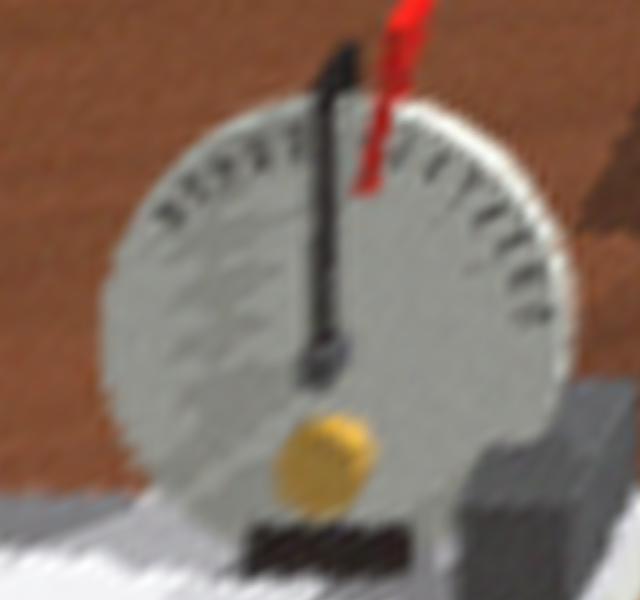

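Rectified dial: needle upright from pivot (322,358), with its top bending back over the rim at (345,60). The red mark's front leg runs (365,190)–(385,105), i.e. about 0.23–0.24 rad. Now move to above the pad and fit the lines properly.

play_rows(series=[[-0.036,0,-0.014,0,0.14,0,0],[-0.042,0,-0.005,0,0.14,0,0],[-0.042,0,0,0,0.14,0,0],[-0.035,0,0,0,0.14,0,0],[0,0,0,0,0,0,0]])

```text
clock: 5.65
position: [463.0, -139.4, 186.4]
ee_rot: [-0.548, -0.452, 0.437, 0.552]
contact_force: [-0.4, 0.2, 0.1]
gripper_width: -0.4
```

```bash
cat >> dial.py <<'E'
def fit(im,k=4,Pv=(62.,64.)):
    h=cv2.cvtColor(im,cv2.COLOR_RGB2HSV).astype(int); g=im.astype(int)
    v,u=np.mgrid[:im.shape[0],:im.shape[1]]; y=u/k-20-Pv[0]; z=150-v/k-Pv[1]; r=np.hypot(y,z); a=np.arctan2(y,z)
    red=(g[...,0]>130)&(g[...,1]<80)&(g[...,2]<80)
    blk=(g.max(2)<95)
    out={}
    for n,m,lo,hi in(("needle",blk,12,42),("needle_all",blk,12,54),("red",red,42,56)):
        w=m&(r>lo)&(r<hi)&(abs(a)<.5)
        # per-radius mean angle -> offset model  a = a0 + c/r
        rb=[];ab=[]
        for q in np.arange(lo,hi,1.):
            s=w&(r>=q)&(r<q+1)
            if s.sum()>4: rb.append(q+.5);ab.append(np.median(a[s]))
        rb,ab=np.array(rb),np.array(ab)
        out[n]=(np.mean(ab).round(4),np.polyfit(rb,ab*rb,1).round(4)) # slope=true direction, intercept=offset
    return out
E
python3 - <<'E'
from dial import *
d=load("pics/scene0.png")
for xo in(0,4,6):
  for yaw in (-11,-9.5,-12.5): print(xo,yaw,fit(rect(d,xo=xo,yaw=yaw)))
s=read_state(); p=s["position"]; M=R.from_quat(s["ee_rot"]); print(p,M.as_matrix().round(3).tolist(), M.inv().apply(np.array([537,-133,74])-p))
E
```

```text
0 -11 {'needle': (np.float64(-0.0522), array([ 0.0279, -1.9128])), 'needle_all': (np.float64(-0.0503), array([-0.0283, -0.5369])), 'red': (np.float64(0.2334), array([0.1896, 2.1317]))}
0 -9.5 {'needle': (np.float64(-0.0872), array([ 0.0266, -2.7206])), 'needle_all': (np.float64(-0.0816), array([-0.0338, -1.2556])), 'red': (np.float64(0.2196), array([0.2121, 0.3641]))}
0 -12.5 {'needle': (np.float64(-0.0139), array([ 0.0266, -0.9705])), 'needle_all': (np.float64(-0.0167), array([-0.0253,  0.3088])), 'red': (np.float64(0.2475), array([0.1902, 2.7871]))}
4 -11 {'needle': (np.float64(0.041), array([0.0261, 0.3535])), 'needle_all': (np.float64(0.0308), array([-0.0266,  1.6766])), 'red': (np.float64(0.2613), array([0.2176, 2.151 ]))}
4 -9.5 {'needle': (np.float64(-0.0009), array([ 0.0277, -0.6844])), 'needle_all': (np.float64(-0.0059), array([-0.0292,  0.7325])), 'red': (np.float64(0.2464), array([0.1839, 3.0443]))}
4 -12.5 {'needle': (np.float64(0.0854), array([0.0261, 1.4114])), 'needle_all': (np.float64(0.0704), array([-0.0168,  2.4922])), 'red': (np.float64(0.2766), array([ 0.2808, -0.2109]))}
6 -11 {'needle': (np.float64(0.0884), array([0.0257, 1.492 ])), 'needle_all': (np.float64(0.0732), array([-0.0159,  2.5419])), 'red': (np.float64(0.2746), array([0.2682, 0.3231]))}
6 -9.5 {'needle': (np.float64(0.0439), array([0.0228, 0.4979])), 'needle_all': (np.float64(0.0341), array([-0.0219,  1.6234])), 'red': (np.float64(0.2591), array([0.2084, 2.4963]))}
6 -12.5 {'needle': (np.float64(0.1356), array([0.0241, 2.6555])), 'needle_all': (np.float64(0.1161), array([9.0000e-04, 3.2384e+00])), 'red': (np.float64(0.2913), array([ 0.3085, -0.8774]))}
[ 462.95852188 -139.41315899  186.40647063] [[0.209, 0.011, -0.978], [0.978, 0.018, 0.21], [0.02, -1.0, -0.008]] [ 19.54113403 113.3469584  -70.20751263]
```

play_rows(series=[[0.007,0,-0.025,0,0,0,0],[0.007,0,-0.025,0,0,0,0],[0.004,0.02,-0.016,0,0,0,0],[0,0.035,0,0,0,0,0],[0,0.025,0,0,0,0,0],[0,0.01,0,0,0,0,0],[0,0,0,0,0,0,0]])

```text
clock: 6.35
position: [536.4, -133.4, 95.6]
ee_rot: [-0.548, -0.454, 0.437, 0.551]
contact_force: [-0.1, 0.3, -0.0]
gripper_width: 0.1
```

Run:
```python
from dial import *
s=read_state(); p=s["position"]; M=R.from_quat(s["ee_rot"]); print(p, s["ee_rot"],M.inv().apply(np.array([537,-133,74])-p),s["contact_force"])
w=snap("wrist","pics/w2.png"); d=snap("scene","pics/s2.png")
print(proj(w,[[537.5,-130.5,74],p]))
a=w["color"]; b=cv2.resize(d["color"][210:310,262:372],None,fx=2.5,fy=2.5,interpolation=2)
c=np.zeros((480,640+275,3),np.uint8);c[:,:640]=a;c[:250,640:]=b
cv2.imwrite("pics/w2v.png",cv2.resize(c[:,:,::-1],None,fx=.87,fy=.87,interpolation=3))
```

```text
[ 536.42195116 -133.40724964   95.55548296] [-0.5479432  -0.45369323  0.43664198  0.55069454] [ 0.06139299 21.56587891 -0.21894323] [-0.05374821  0.28780175 -0.01075068]
[[323.29179791 285.60113281]
 [318.54365302 304.5226306 ]]
```

View pics/w2v.png

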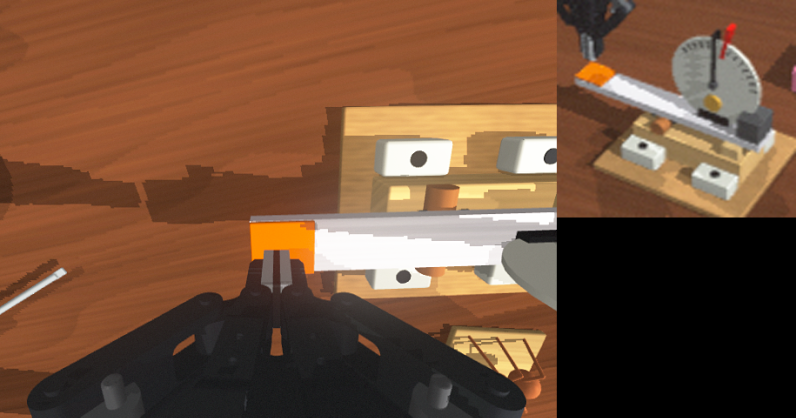

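Wrist view: pad centre at about (324,283) full-scale, against a predicted (323,286). It is under the fingertips and the gauge is parallel to the tool axis. Press down gently.

play_rows(series=[[0,0.01,0,0,0,0,0],[0,0.006,0,0,0,0,0],[0,0.003,0,0,0,0,0],[0,0.003,0,0,0,0,0],[0,0.003,0,0,0,0,0]])

```text
clock: 6.95
position: [540.8, -133.1, 75.1]
ee_rot: [0.551, 0.457, -0.433, -0.547]
contact_force: [-0.0, -0.6, -0.6]
gripper_width: 0.0
```

play_rows(series=[[0,0.003,0,0,0,0,0],[0,0.003,0,0,0,0,0],[0,0.003,0,0,0,0,0],[0,0.003,0,0,0,0,0]])

```text
clock: 7.35
position: [542.1, -134.0, 64.0]
ee_rot: [0.551, 0.458, -0.433, -0.546]
contact_force: [-0.2, -0.9, 3.0]
gripper_width: -0.1
```

play_rows(series=[[0,0.003,0,0,0,0,0],[0,0.003,0,0,0,0,0],[0,0.002,0,0,0,0,0],[0,0,0,0,0,0,0]])

```text
clock: 7.75
position: [542.3, -134.0, 55.0]
ee_rot: [0.551, 0.458, -0.434, -0.546]
contact_force: [-0.4, -0.7, 3.6]
gripper_width: -0.0
```

play_rows(series=[[0,0,0,0,0,0,0],[0,0,0,0,0,0,0],[0,0,0,0,0,0,0],[0,0,0,0,0,0,0],[0,0,0,0,0,0,0],[0,0,0,0,0,0,0],[0,0,0,0,0,0,0],[0,0,0,0,0,0,0],[0,0,0,0,0,0,0],[0,0,0,0,0,0,0]])

```text
clock: 8.75
position: [542.5, -134.1, 55.3]
ee_rot: [0.552, 0.458, -0.433, -0.546]
contact_force: [-0.7, -1.7, 3.3]
gripper_width: -0.2
```

Run:
```python
from dial import *
s=read_state(); print(s["position"],s["contact_force"])
snap("wrist","pics/w3.png"); d=snap("scene","pics/s3.png"); d0=load("pics/s2.png")
b=[cv2.resize(x["color"][205:300,285:375],None,fx=4.4,fy=4.4,interpolation=2) for x in(d0,d)]
cv2.imwrite("pics/s3v.png",np.hstack(b)[:,:,::-1])
```

```text
[ 542.45745509 -134.07886635   55.32130207] [-0.7125428  -1.69331449  3.34004556]
```

View pics/s3v.png

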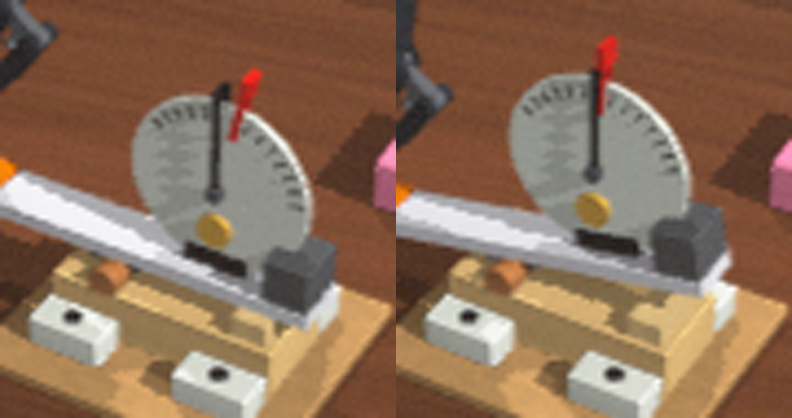

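The gauge rocks correctly; needle at (594,70) right panel, with the red mark still slightly to the right (600,110)–(608,50). Now quantify the remaining angle.

```bash
cat >> dial.py <<'E'
def gap(d,rock,xo=4.,yaw=-11.,verbose=0):
    """angle of red mark relative to the needle, from rectified (unrocked) plane"""
    k=4; im=rect(d,xo=xo,yaw=yaw).astype(float)
    py,pz=62*np.cos(rock)-64*np.sin(rock),62*np.sin(rock)+64*np.cos(rock)
    v,u=np.mgrid[:im.shape[0],:im.shape[1]]; Y=u/k-20; Z=150-v/k
    def cen(w,lo,hi):
        L=[]
        for q in np.arange(lo,hi,.5):
            s=(abs(Z-pz-q)<.25)&(abs(Y-py-.12*q)<.28*q+6)
            t=w[s]
            if t.sum()>0: L.append((q,(t*Y[s]).sum()/t.sum()-py))
        return np.array(L)
    redw=np.clip(im[...,0]-im[...,1:].max(2)-70,0,None)
    blkw=np.clip(110-im.max(2),0,None)
    n=cen(blkw,12,38); r=cen(redw,43,54)
    pn=np.polyfit(n[:,0],n[:,1],1); base=pn[1]
    ang=np.arctan((r[:,1]-np.polyval(pn,r[:,0]))/r[:,0])
    return dict(needle=pn.round(3),red_line=np.polyfit(r[:,0],r[:,1],1).round(3),gap=ang.mean().round(4),sd=ang.std().round(4))
E
python3 - <<'E'
from dial import *
for xo in(2,4,6):
  for f,rk in(("scene0",0),("s2",0),("s3",.18)): print(xo,f,gap(load(f"pics/{f}.png"),rk,xo=xo))
# rock estimate from pad edge / rectified circle of the dial (brass bob + dial rim): dial-weight centroid motion
T=load("pics/s3.png");S=load("pics/s2.png")
for d in(S,T):
    im=rect(d,xo=4.); h=cv2.cvtColor(im,cv2.COLOR_RGB2HSV)
    m=cv2.inRange(h,(15,140,110),(30,255,255)); n,l,st,c=cv2.connectedComponentsWithStats(m); i=1+np.argmax(st[1:,4]); print("bob y,z",c[i][0]/4-20,150-c[i][1]/4,st[i,4])
E
```

```text
2 scene0 {'needle': array([ 0.035, -0.909]), 'red_line': array([0.138, 5.584]), 'gap': np.float64(0.2342), 'sd': np.float64(0.0095)}
2 s2 {'needle': array([ 0.034, -0.869]), 'red_line': array([0.145, 5.292]), 'gap': np.float64(0.2346), 'sd': np.float64(0.009)}
2 s3 {'needle': array([-0.018,  1.753]), 'red_line': array([0.057, 2.62 ]), 'gap': np.float64(0.0925), 'sd': np.float64(0.0018)}
4 scene0 {'needle': array([0.034, 0.192]), 'red_line': array([0.101, 8.238]), 'gap': np.float64(0.23), 'sd': np.float64(0.0108)}
4 s2 {'needle': array([0.033, 0.242]), 'red_line': array([0.109, 7.864]), 'gap': np.float64(0.2299), 'sd': np.float64(0.0101)}
4 s3 {'needle': array([-0.016,  2.888]), 'red_line': array([0.071, 2.996]), 'gap': np.float64(0.0886), 'sd': np.float64(0.0012)}
6 scene0 {'needle': array([0.032, 1.345]), 'red_line': array([0.116, 8.392]), 'gap': np.float64(0.2268), 'sd': np.float64(0.0095)}
6 s2 {'needle': array([0.032, 1.379]), 'red_line': array([0.13 , 7.704]), 'gap': np.float64(0.2255), 'sd': np.float64(0.0086)}
6 s3 {'needle': array([-0.013,  3.998]), 'red_line': array([0.079, 3.602]), 'gap': np.float64(0.0839), 'sd': np.float64(0.0013)}
bob y,z 63.54460222100856 37.63144001456399 5493
bob y,z 51.74509803921569 48.37740559186638 5508
```

play_rows(series=[[0,0.003,0,0,0,0,0],[0,0.003,0,0,0,0,0],[0,0,0,0,0,0,0],[0,0,0,0,0,0,0],[0,0,0,0,0,0,0],[0,0,0,0,0,0,0],[0,0,0,0,0,0,0],[0,0,0,0,0,0,0],[0,0,0,0,0,0,0],[0,0,0,0,0,0,0]])

```text
clock: 9.85
position: [543.0, -133.7, 48.7]
ee_rot: [0.552, 0.458, -0.433, -0.546]
contact_force: [-1.1, -1.2, 3.5]
gripper_width: -0.2
```

play_rows(series=[[0,0,0,0,0,0,0],[0,0,0,0,0,0,0],[0,0,0,0,0,0,0],[0,0,0,0,0,0,0],[0,0,0,0,0,0,0]])

```text
clock: 10.35
position: [543.0, -133.7, 48.8]
ee_rot: [0.552, 0.458, -0.433, -0.546]
contact_force: [-1.1, -0.4, 1.9]
gripper_width: 0.1
```

Run:
```python
from dial import *
s=read_state(); print(s["position"],s["contact_force"])
d=snap("scene","pics/s4.png"); t=snap("top","pics/t4.png"); t0=load("pics/top0.png"); d3=load("pics/s3.png")
for rk in(.23,): print(gap(d,rk), gap(d,rk,xo=2))
im=rect(d,xo=4.); h=cv2.cvtColor(im,cv2.COLOR_RGB2HSV)
m=cv2.inRange(h,(15,140,110),(30,255,255)); n,l,st,c=cv2.connectedComponentsWithStats(m); i=1+np.argmax(st[1:,4]); print("bob y,z",c[i][0]/4-20,150-c[i][1]/4,st[i,4])
A=cv2.resize(d["color"][205:265,305:365],None,fx=6.6,fy=6.6,interpolation=2)
B=cv2.resize(im[:400],(400,396*400//640*640//400)) if 0 else cv2.resize(im[:,40:440],None,fx=.99,fy=.66)
C=[cv2.resize(x["color"][215:255,280:345],None,fx=6.1,fy=5,interpolation=2) for x in(t0,t)]
o=np.zeros((600,800,3),np.uint8)
for x,(r,c) in((A,(0,0)),(B,(0,400)),(C[0],(398,0)),(C[1],(398,400))):
    o[r:r+x.shape[0],c:c+x.shape[1]]=x[:600-r,:800-c]
cv2.imwrite("pics/s4v.png",o[:,:,::-1])
```

```text
[ 543.0134671  -133.70440708   48.7967919 ] [-1.11764043 -0.42644811  1.92356824]Traceback (most recent call last):
  File "<stdin>", line 4, in <module>
  File "dial.py", line 41, in gap
    ang=np.arctan((r[:,1]-np.polyval(pn,r[:,0]))/r[:,0])
                   ~^^^^^
IndexError: too many indices for array: array is 1-dimensional, but 2 were indexed
```

Run:
```python
from dial import *
d=load("pics/s4.png"); t=load("pics/t4.png"); t0=load("pics/top0.png")
im=rect(d,xo=4.); h=cv2.cvtColor(im,cv2.COLOR_RGB2HSV)
m=cv2.inRange(h,(15,140,110),(30,255,255)); n,l,st,c=cv2.connectedComponentsWithStats(m); i=1+np.argmax(st[1:,4]); print("bob y,z",c[i][0]/4-20,150-c[i][1]/4,st[i,4])
A=cv2.resize(d["color"][205:265,305:365],None,fx=6.6,fy=6.6,interpolation=2)
B=cv2.resize(im[:,40:440],None,fx=.99,fy=.66)
C=[cv2.resize(x["color"][215:255,280:345],None,fx=6.1,fy=5,interpolation=2) for x in(t0,t)]
o=np.zeros((600,800,3),np.uint8)
for x,(r,c) in((A,(0,0)),(B,(0,400)),(C[0],(398,0)),(C[1],(398,400))):
    x=x[:600-r,:800-c]; o[r:r+x.shape[0],c:c+x.shape[1]]=x
cv2.imwrite("pics/s4v.png",o[:,:,::-1])
```

```text
bob y,z 47.46008996295643 51.6242282589522 5669
```

View pics/s4v.png

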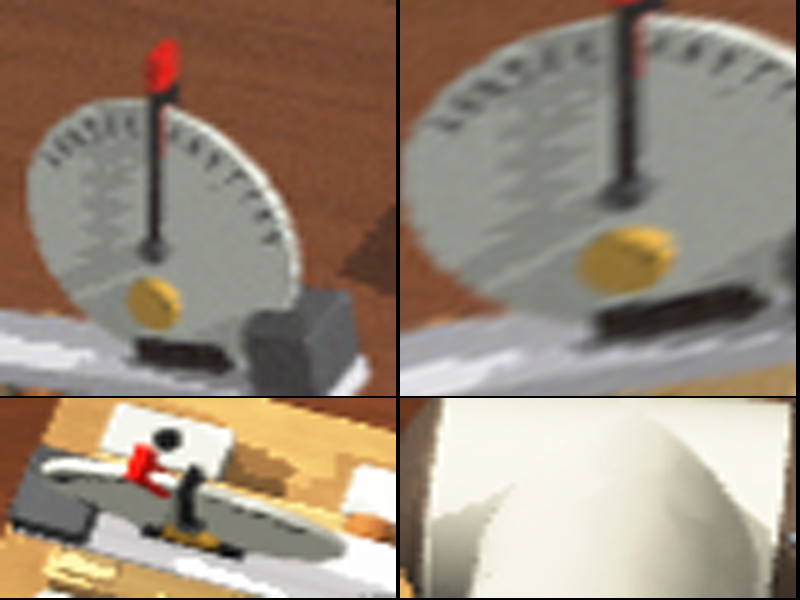

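Needle and mark nearly coincide: needle at (154,150), red leg peeking out just to its right at (160,145), red block over the needle's crossbar at (163,65). The oblique scene view has parallax, because the red leg sits behind the needle. I'll measure the mark angle from a head-on wrist view at rest: let the gauge down gently and look from the robot side.

play_rows(series=[[0,-0.003,0,0,0,0,0],[0,-0.003,0,0,0,0,0],[0,-0.003,0,0,0,0,0],[0,-0.003,0,0,0,0,0],[0,-0.003,0,0,0,0,0],[0,-0.003,0,0,0,0,0],[0,-0.003,0,0,0,0,0],[0,-0.003,0,0,0,0,0],[0,-0.003,0,0,0,0,0],[0,-0.004,0,0,0,0,0]])

```text
clock: 11.45
position: [541.7, -133.3, 81.6]
ee_rot: [0.551, 0.458, -0.433, -0.547]
contact_force: [0.4, -1.5, -0.4]
gripper_width: 0.3
```

play_rows(series=[[0,-0.02,0,0,0,0,0],[0,-0.04,0,0,0,0,0],[0,-0.04,0,0,0,0,0],[0,-0.02,0.02,0,0,0,0],[0,0,0.03,-0.1,0,0,0],[0,0,0.03,-0.1,0,0,0],[0,0,0.02,-0.1,0,0,0],[0.02,0,0,-0.1,0,0,0],[0.03,0,0,0,0,0,0],[0.03,0,0,0,0,0,0]])

```text
clock: 12.45
position: [450.5, -44.9, 195.7]
ee_rot: [0.65, 0.528, -0.335, -0.431]
contact_force: [0.9, -0.5, 0.1]
gripper_width: -0.3
```

Run:
```python
from h import *
s=read_state(); M=R.from_quat(s["ee_rot"]); print(s["position"],M.as_matrix().round(2).tolist(), M.inv().apply(np.array([500,51,176])-s["position"]))
```

```text
[450.49914904 -44.94728091 195.73613248] [[0.22, 0.4, -0.89], [0.98, -0.07, 0.21], [0.02, -0.91, -0.4]] [104.01542555  30.97464639 -16.34296222]
```

play_rows(series=[[0.035,0,0,0,0,0,0],[0.035,0,0,0,0,0,0],[0.028,0.01,-0.006,0,0,0,0],[0,0.014,-0.008,0,0,0,0],[0,0,0,0,0,0,0],[0,0,0,0,0,0,0]])

```text
clock: 13.05
position: [492.9, 51.9, 181.3]
ee_rot: [0.649, 0.53, -0.336, -0.43]
contact_force: [-1.3, 0.8, -0.0]
gripper_width: 0.4
```

Run:
```python
from dial import *
s=read_state(); print(s["position"])
w=snap("wrist","pics/w5.png"); print(w["origin"]); snap("scene","pics/s5.png")
o=np.array([559,-23,60.]);Rz=R.from_euler("z",-11,degrees=True)
q=proj(w,o+Rz.apply([[0,62,64],[0,62,134],[0,4,67],[0,120,67]])); print(q)
c=w["color"]; u,v=q[:2].mean(0); u0,v0=int(np.clip(u-100,0,440)),int(np.clip(v-75,0,330))
print(u0,v0)
cv2.imwrite("pics/w5v.png",cv2.resize(c[v0:v0+150,u0:u0+200],None,fx=4,fy=4,interpolation=2)[:,:,::-1])
```

```text
[492.88993681  51.89220238 181.34599201]
[368.06205488  76.74348524 280.42368573]
[[320.50418053 309.38729164]
 [323.30554109 402.63723537]
 [244.25580918 314.64765034]
 [396.98438567 310.38614831]]
221 281
```

View pics/w5v.png

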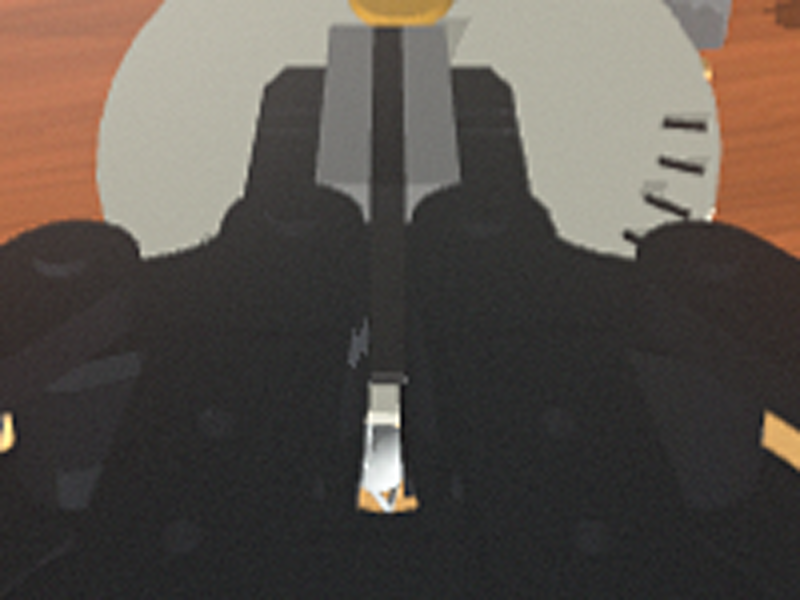

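The camera sits inverted, so the dial is behind the fingers in this view. Raise and pitch the tool up so the dial falls in the free upper part of the picture.

play_rows(series=[[0,-0.04,0,0,0,0,0],[0,-0.04,0,-0.13,0,0,0],[0,0,0,-0.13,0,0,0],[0,0,0,-0.13,0,0,0],[0,0,0,-0.13,0,0,0],[0,0,0,0,0,0,0],[0,0,0,0,0,0,0]])

```text
clock: 13.85
position: [457.6, -0.9, 342.3]
ee_rot: [0.701, 0.608, -0.235, -0.29]
contact_force: [-0.7, 0.9, 0.6]
gripper_width: 0.3
```

Run:
```python
from dial import *
s=read_state(); M=R.from_quat(s["ee_rot"]); print(s["position"],M.as_matrix().round(2).tolist(), M.inv().apply(np.array([534,45,253])-s["position"]))
w=snap("wrist","pics/w6.png"); print(w["origin"])
o=np.array([559,-23,60.]);Rz=R.from_euler("z",-11,degrees=True)
q=proj(w,o+Rz.apply([[0,62,64],[0,62,134],[0,4,67],[0,120,67]])); print(q)
```

```text
[457.58203773  -0.92085945 342.28039261] [[0.15, 0.72, -0.68], [0.99, -0.09, 0.12], [0.02, -0.69, -0.72]] [ 54.86869682 112.20549306  17.85419367]
[303.57783481  21.18079434 385.41655552]
[[365.56249749 129.46743116]
 [371.92342032 183.25904328]
 [310.97306152 130.76564793]
 [419.66040149 132.48779935]]
```

play_rows(series=[[0.025,0.03,0.006,0,0,0,0],[0.025,0.03,0.006,0,0,0,0],[0.005,0.03,0.004,0,0,0,0],[0,0,0,0,0,0,0]])

```text
clock: 14.3
position: [516.4, 30.6, 309.1]
ee_rot: [0.679, 0.609, -0.264, -0.313]
contact_force: [0.1, 0.2, -0.3]
gripper_width: 0.3
```

Run:
```python
from dial import *
s=read_state(); M=R.from_quat(s["ee_rot"]); print(s["position"],M.as_matrix().round(2).tolist(),s["joints"].round(2))
w=snap("wrist","pics/w7.png"); print(w["origin"])
o=np.array([559,-23,60.]);Rz=R.from_euler("z",-11,degrees=True); print("cam in gauge",Rz.inv().apply(w["origin"]-o))
q=proj(w,o+Rz.apply([[0,62,64],[0,62,134],[0,4,67],[0,120,67]])); print(q)
c=w["color"]; u,v=q[:2].mean(0); u0,v0=int(np.clip(u-100,0,440)),int(np.clip(v-75,0,330))
print(u0,v0)
cv2.imwrite("pics/w7v.png",cv2.resize(c[v0:v0+150,u0:u0+200],None,fx=-1 if 0 else 4,fy=4,interpolation=2)[::-1,::-1,::-1])
```

```text
[516.4487929   30.57916111 309.14592298] [[0.12, 0.66, -0.74], [0.99, -0.06, 0.1], [0.02, -0.75, -0.66]] [ 0.35 -0.16 -0.93  1.17 -0.31 -3.1 ]
[365.63994312  46.86702308 364.40445666]
cam in gauge [-203.13874451   31.68853088  304.40445666]
[[328.67886467 129.49735979]
 [332.11207407 189.53446274]
 [263.81497897 128.95514835]
 [391.92341155 134.66948052]]
230 84
```

View pics/w7v.png

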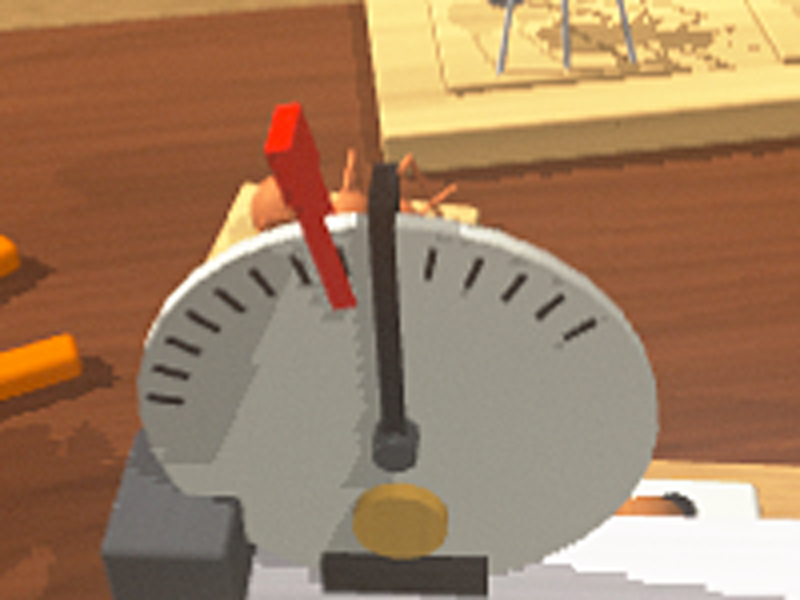

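Clear view of the dial: needle from hub (396,443) to top (382,200), red leg from (343,306) to (297,150), flipped crop. Work out the mark angle.

Run:
```python
from dial import *
w=load("pics/w7.png"); o=np.array([559,-23,60.])
px=lambda X,Y:(230+(800-X)/4-.5,84+(600-Y)/4-.5)
for yaw in(-11,-12,-10):
  Rz=R.from_euler("z",yaw,degrees=True)
  def pt(X,Y,x):
    a,r=ray(w,px(X,Y)); a=Rz.inv().apply(a-o); r=Rz.inv().apply(r); return (a+r*(x-a[0])/r[0])[1:]
  for xn,xr in((-6,-6),(-6,-4),(-8,-5)):
    n1,n2=pt(393,420,xn),pt(382.5,215,xn); r1,r2=pt(343,306,xr),pt(318,225,xr); r3=pt(284,152,xr)
    rl,rr=pt(334,307,xr),pt(356,304,xr)
    h=pt(396,445,xn-2)
    f=lambda a,b:np.arctan2(b[0]-a[0],b[1]-a[1])
    N=f(n1,n2); 
    piv=n1+(n1-n2)*((n1[1]-64)/(n2[1]-n1[1])) ; piv[1]=64
    print(yaw,xn,xr,"needle",N.round(3),"piv",piv.round(1),h.round(1),"red line",(f(r1,r2)-N).round(3),"red via pivot",(f(piv,r1)-N).round(3),(f(piv,r2)-N).round(3),"r1",np.hypot(*(r1-piv)).round(1),n2.round(1),r3.round(1))
```

```text
-11 -6 -6 needle -0.008 piv [63.5 64. ] [62.8 63.9] red line 0.171 red via pivot 0.228 0.208 r1 40.8 [ 62.9 129. ] [ 81.3 144.1]
-11 -6 -4 needle -0.008 piv [63.5 64. ] [62.8 63.9] red line 0.171 red via pivot 0.25 0.221 r1 38.9 [ 62.9 129. ] [ 81.8 142.5]
-11 -8 -5 needle -0.008 piv [63.2 64. ] [62.5 66.4] red line 0.171 red via pivot 0.246 0.219 r1 39.9 [ 62.6 130.8] [ 81.5 143.3]
-12 -6 -6 needle -0.008 piv [63.6 64. ] [62.8 62.6] red line 0.173 red via pivot 0.237 0.214 r1 39.6 [ 63.  128.1] [ 81.5 142.9]
-12 -6 -4 needle -0.008 piv [63.6 64. ] [62.8 62.6] red line 0.173 red via pivot 0.261 0.228 r1 37.7 [ 63.  128.1] [ 82.1 141.3]
-12 -8 -5 needle -0.008 piv [63.2 64. ] [62.5 65. ] red line 0.173 red via pivot 0.258 0.226 r1 38.7 [ 62.7 129.8] [ 81.8 142.1]
-10 -6 -6 needle -0.008 piv [63.4 64. ] [62.8 65.3] red line 0.17 red via pivot 0.219 0.202 r1 42.0 [ 62.9 130. ] [ 81.  145.3]
-10 -6 -4 needle -0.008 piv [63.4 64. ] [62.8 65.3] red line 0.17 red via pivot 0.239 0.214 r1 40.2 [ 62.9 130. ] [ 81.5 143.6]
-10 -8 -5 needle -0.008 piv [63.2 64. ] [62.5 67.7] red line 0.17 red via pivot 0.235 0.212 r1 41.2 [ 62.6 131.8] [ 81.3 144.4]
```

Run:
```python
from dial import *
w=load("pics/w7.png")
for xo in(-5,-7):
    im=rect(w,xo=xo,yaw=-11).astype(float); k=4
    v,u=np.mgrid[:im.shape[0],:im.shape[1]]; Y=u/k-20; Z=150-v/k
    red=(im[...,0]-im[...,1:].max(2))>75; blk=im.max(2)<85
    L=[]
    for z in np.arange(72,128,2.):
        s=(abs(Z-z)<.3)&blk&(abs(Y-63)<7); L.append((z,np.median(Y[s])))
    L=np.array(L); p=np.polyfit(L[:,0],L[:,1],1); py=np.polyval(p,64); print(xo,"needle slope",p[0].round(4),"pivot y",py.round(2), "resid",np.std(L[:,1]-np.polyval(p,L[:,0])).round(2))
    for pz in(64,67):
        r=np.hypot(Y-py,Z-pz);a=np.arctan2(Y-py,Z-pz)-p[0]
        out=[]
        for q in range(38,86,4):
            s=red&(abs(r-q)<.5)&(a>.05)&(a<.45)
            if s.sum()>3:
                lo,hi=np.percentile(a[s],[2,98]); out.append((q,lo.round(3),hi.round(3),((lo+hi)/2).round(3),im[s].mean(0).round()[0]))
        print("pz",pz,*out,sep="\n ")
```

```text
-5 needle slope 0.001 pivot y 63.43 resid 0.06
pz
 64
 (42, np.float64(0.16), np.float64(0.284), np.float64(0.222), np.float64(160.0))
 (46, np.float64(0.167), np.float64(0.274), np.float64(0.22), np.float64(160.0))
 (50, np.float64(0.171), np.float64(0.269), np.float64(0.22), np.float64(160.0))
 (54, np.float64(0.175), np.float64(0.267), np.float64(0.221), np.float64(159.0))
 (58, np.float64(0.181), np.float64(0.265), np.float64(0.223), np.float64(160.0))
 (62, np.float64(0.183), np.float64(0.257), np.float64(0.22), np.float64(162.0))
 (66, np.float64(0.057), np.float64(0.391), np.float64(0.224), np.float64(194.0))
 (70, np.float64(0.061), np.float64(0.369), np.float64(0.215), np.float64(196.0))
 (74, np.float64(0.071), np.float64(0.322), np.float64(0.196), np.float64(191.0))
 (78, np.float64(0.057), np.float64(0.269), np.float64(0.163), np.float64(167.0))
 (82, np.float64(0.145), np.float64(0.27), np.float64(0.208), np.float64(193.0))
pz
 67
 (38, np.float64(0.173), np.float64(0.301), np.float64(0.237), np.float64(161.0))
 (42, np.float64(0.179), np.float64(0.294), np.float64(0.237
[... 2083 characters left out ...]
.271), np.float64(0.223), np.float64(160.0))
 (54, np.float64(0.176), np.float64(0.268), np.float64(0.222), np.float64(159.0))
 (58, np.float64(0.181), np.float64(0.266), np.float64(0.224), np.float64(159.0))
 (62, np.float64(0.184), np.float64(0.259), np.float64(0.221), np.float64(162.0))
 (66, np.float64(0.057), np.float64(0.388), np.float64(0.223), np.float64(199.0))
 (70, np.float64(0.086), np.float64(0.361), np.float64(0.224), np.float64(194.0))
 (74, np.float64(0.068), np.float64(0.313), np.float64(0.191), np.float64(183.0))
 (78, np.float64(0.055), np.float64(0.271), np.float64(0.163), np.float64(165.0))
 (82, np.float64(0.145), np.float64(0.265), np.float64(0.205), np.float64(210.0))
```

The mark angle is constant along the radius, as it should be: mark ≈ 0.22 rad. From earlier presses (bob displacement and pad height), rock ≈ (74−z)/105.5, so TCP z ≈ 50.5 mm is wanted. Return to the pad.

play_rows(series=[[-0.03,-0.02,0,0,0,0,0],[-0.035,-0.01,0,0.12,0,0,0],[-0.035,0,0,0.12,0,0,0],[-0.035,0,0,0.12,0,0,0],[-0.02,0,0,0.12,0,0,0],[0,0,0,0.12,0,0,0],[0,0,0,0.12,0,0,0],[0,0,0,0,0,0,0]])

```text
clock: 15.15
position: [487.9, -91.6, 334.5]
ee_rot: [0.575, 0.498, -0.425, -0.491]
contact_force: [0.5, 0.5, 0.6]
gripper_width: -0.1
```

Run:
```python
from h import *
s=read_state(); M=R.from_quat(s["ee_rot"]); print(s["position"],M.as_matrix().round(3).tolist(), M.inv().apply(np.array([538.5,-133.5,95])-s["position"]),s["joints"].round(2))
G=R.from_matrix(np.array([[.191,0,-.982],[.982,0,.191],[0,-1,0]])); print((M.inv()*G).as_rotvec())
```

```text
[487.92379412 -91.59507494 334.53572016] [[0.143, 0.155, -0.978], [0.99, -0.021, 0.141], [0.001, -0.988, -0.156]] [-34.49598712 245.31610869 -17.92680303] [ 0.17  0.02 -0.23  0.05 -1.17 -1.9 ]
[0.15685562 0.04863806 0.00484029]
```

play_rows(series=[[-0.02,0,0,0.1,0.025,0.002,0],[-0.015,0.02,0,0.055,0.02,0.002,0],[0,0.04,0,0,0,0,0],[0,0.04,0,0,0,0,0],[0,0.04,0,0,0,0,0],[0,0.03,0,0,0,0,0],[0,0,0,0,0,0,0]])

```text
clock: 15.85
position: [477.7, -120.8, 158.5]
ee_rot: [-0.543, -0.453, 0.451, 0.544]
contact_force: [-0.3, -0.3, 0.3]
gripper_width: -0.0
```

Run:
```python
from h import *
s=read_state(); M=R.from_quat(s["ee_rot"]); print(s["position"],M.as_matrix().round(3).tolist(), M.inv().apply(np.array([538.5,-133.5,95])-s["position"]))
G=R.from_matrix(np.array([[.191,0,-.982],[.982,0,.191],[0,-1,0]])); print((M.inv()*G).as_rotvec())
```

```text
[ 477.74163473 -120.80408378  158.45033641] [[0.182, 0.0, -0.983], [0.983, 0.003, 0.182], [0.003, -1.0, 0.0]] [ -1.65409805  63.43899978 -62.06019415]
[-0.00011626  0.00941125  0.00327547]
```

play_rows(series=[[0,0,-0.03,0,0,0,0],[0,0.015,-0.025,0,0,0,0],[-0.002,0.03,-0.006,0,0,0,0],[0,0.015,0,0,0,0,0],[0,0,0,0,0,0,0]])

```text
clock: 16.35
position: [541.3, -130.6, 105.5]
ee_rot: [0.544, 0.458, -0.45, -0.539]
contact_force: [0.3, 0.5, -0.4]
gripper_width: 0.3
```

Run:
```python
from h import *
s=read_state(); M=R.from_quat(s["ee_rot"]); print(s["position"], M.inv().apply(np.array([538,-133.5,74])-s["position"]))
G=R.from_matrix(np.array([[.191,0,-.982],[.982,0,.191],[0,-1,0]])); print((M.inv()*G).as_rotvec())
```

```text
[ 541.34229575 -130.64811449  105.45589984] [-3.50752655 31.40351901  3.20843859]
[0.01313042 0.01710894 0.00384449]
```

play_rows(series=[[-0.004,0.012,0.003,0,0,0,0],[0,0.01,0,0,0,0,0],[0,0.006,0,0,0,0,0],[0,0.003,0,0,0,0,0],[0,0.003,0,0,0,0,0],[0,0.003,0,0,0,0,0],[0,0.003,0,0,0,0,0],[0,0.003,0,0,0,0,0],[0,0.003,0,0,0,0,0]])

```text
clock: 17.25
position: [541.7, -134.3, 64.2]
ee_rot: [0.547, 0.462, -0.448, -0.535]
contact_force: [-0.6, -2.2, 3.0]
gripper_width: 0.0
```

play_rows(series=[[0,0.003,0,0,0,0,0],[0,0,0,0,0,0,0]])

```text
clock: 17.45
position: [541.8, -134.4, 60.7]
ee_rot: [0.547, 0.462, -0.448, -0.535]
contact_force: [-0.7, -1.4, 2.0]
gripper_width: -0.1
```

play_rows(series=[[0,0.003,0,0,0,0,0],[0,0.003,0,0,0,0,0],[0,0.002,0,0,0,0,0],[0,0.001,0,0,0,0,0],[0,0,0,0,0,0,0]])

```text
clock: 17.95
position: [542.3, -134.1, 50.8]
ee_rot: [0.547, 0.462, -0.448, -0.535]
contact_force: [0.0, -0.3, 3.8]
gripper_width: -0.0
```

play_rows(series=[[0,0,0,0,0,0,0],[0,0,0,0,0,0,0],[0,0,0,0,0,0,0],[0,0,0,0,0,0,0],[0,0,0,0,0,0,0],[0,0,0,0,0,0,0],[0,0,0,0,0,0,0],[0,0,0,0,0,0,0],[0,0,0,0,0,0,0],[0,0,0,0,0,0,0]])

```text
clock: 18.95
position: [542.4, -134.1, 51.2]
ee_rot: [0.547, 0.463, -0.448, -0.534]
contact_force: [-0.5, -0.2, 2.9]
gripper_width: -0.3
```

```bash
cat > chk.py <<'E'
import sys
from dial import *
f=sys.argv[1]; s=read_state(); print(s["position"],s["contact_force"])
snap("scene",f)
def bob(d):
    im=rect(d,xo=4.); h=cv2.cvtColor(im,cv2.COLOR_RGB2HSV)
    m=cv2.inRange(h,(15,140,110),(30,255,255)); n,l,st,c=cv2.connectedComponentsWithStats(m); i=1+np.argmax(st[1:,4]); return np.array([c[i][0]/4,-c[i][1]/4])
def redang(d):   # orientation of the red blob, image px
    g=d["color"][195:260,310:350].astype(int); m=(g[...,0]-g[...,1:].max(2))>75
    v,u=np.nonzero(m); return m.sum(), u.mean().round(2)+310, v.mean().round(2)+195
b0=np.mean([bob(load(f"pics/{q}.png")) for q in("s2","s5")],0)
for q in("pics/s3.png","pics/s4.png",f):
    d=load(q); e=bob(d)-b0; print(q,e.round(2),"rock",(2*np.arcsin(np.hypot(*e)/2/89.1)).round(4),redang(d))
E
python3 chk.py pics/s8.png
```

```text
[ 542.44200757 -134.14185727   51.17156539] [-0.493395   -0.17438093  2.89402727]
pics/s3.png [-12.14  10.29] rock 0.1788 (np.int64(54), np.float64(332.28), np.float64(218.89))
pics/s4.png [-16.42  13.53] rock 0.2394 (np.int64(34), np.float64(329.0), np.float64(214.5))
pics/s8.png [-14.07  13.21] rock 0.2171 (np.int64(41), np.float64(330.78), np.float64(216.15))
```

Run:
```python
from dial import *
b=[cv2.resize(load(f"pics/{f}.png")["color"][200:250,310:350],None,fx=9.8,fy=9.8,interpolation=0) for f in("s8","s4")]
cv2.imwrite("pics/s8v.png",np.hstack(b)[:,:,::-1])
```

```text
(no output)
```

View pics/s8v.png

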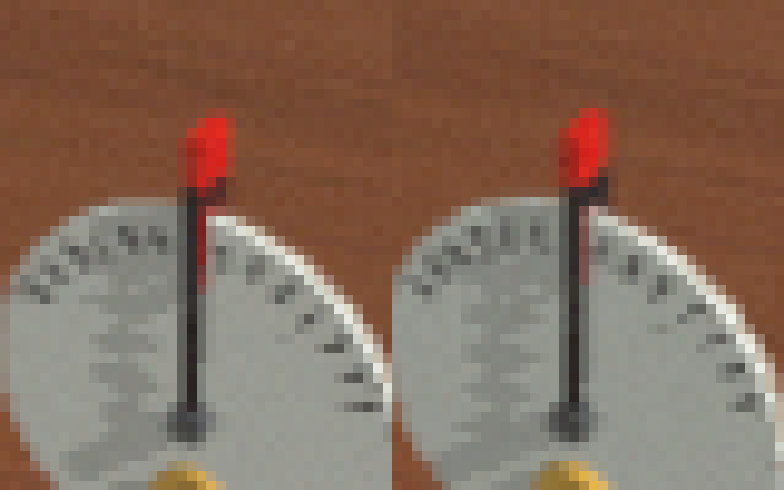

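The needle and red mark overlap. On the left (current) the red block is about 0.4 px right of the needle's crossbar; on the right (z 48.8) they are centred. With the depth correction of the wrist view the mark is ≈ 0.227, so go about 1.2 mm further down and settle.

play_rows(series=[[0,0.0012,0,0,0,0,0],[0,0,0,0,0,0,0],[0,0,0,0,0,0,0],[0,0,0,0,0,0,0],[0,0,0,0,0,0,0],[0,0,0,0,0,0,0],[0,0,0,0,0,0,0],[0,0,0,0,0,0,0],[0,0,0,0,0,0,0],[0,0,0,0,0,0,0]])

```text
clock: 20.0
position: [542.5, -134.1, 49.8]
ee_rot: [0.547, 0.463, -0.448, -0.534]
contact_force: [0.1, -1.2, 2.3]
gripper_width: -0.0
```

play_rows(series=[[0,0,0,0,0,0,0],[0,0,0,0,0,0,0],[0,0,0,0,0,0,0],[0,0,0,0,0,0,0],[0,0,0,0,0,0,0],[0,0,0,0,0,0,0],[0,0,0,0,0,0,0],[0,0,0,0,0,0,0],[0,0,0,0,0,0,0],[0,0,0,0,0,0,0]])

```text
clock: 21.0
position: [542.5, -134.1, 49.8]
ee_rot: [0.547, 0.463, -0.448, -0.534]
contact_force: [-0.5, -1.2, 2.0]
gripper_width: -0.0
```

```bash
python3 chk.py pics/s9.png
python3 - <<'E'
from dial import *
x=load("pics/s9.png")["color"]
a=cv2.resize(x[195:305,262:372],None,fx=4,fy=4,interpolation=0);b=cv2.resize(x[200:250,310:350],None,fx=8.8,fy=8.8,interpolation=0)
cv2.imwrite("pics/s9v.png",np.hstack([a,b])[:,:,::-1])
E
```

```text
[ 542.53572585 -134.07281744   49.83618541] [-0.49032722 -1.229818    2.03874018]
pics/s3.png [-12.14  10.29] rock 0.1788 (np.int64(54), np.float64(332.28), np.float64(218.89))
pics/s4.png [-16.42  13.53] rock 0.2394 (np.int64(34), np.float64(329.0), np.float64(214.5))
pics/s9.png [-14.75  13.74] rock 0.2267 (np.int64(34), np.float64(330.0), np.float64(214.5))
```

View pics/s9v.png

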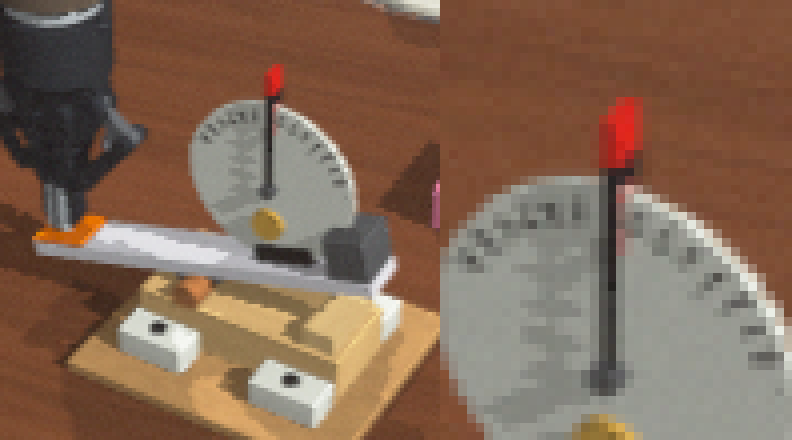

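The red block sits squarely over the needle's crossbar (600–636 px in both), the gauge is seated on the ridge, and the hold is steady. Handing in.

```bash
python3 -c "
from bench import *
print(job_done()); s=read_state(); print(s['clock'],s['position'],s['contact_force'])"
```

```text
the job is handed in; nothing more can be done
None
the job is handed in; nothing more can be done
```

I pressed the grey recorder's green button fully down and released it. I then rocked the gauge by its thumb pad and handed the job in while still holding it, at 21 s of the 61 s allowed.

**Button:** the fingertips met the button at about 62 mm and hit its stop at about 56 mm, with a peak force of 18 N. The force was gone again above 63 mm, which fits its 6 mm of travel.

**Gauge:** I rocked it once, let it down gently to measure the mark head-on, then pressed it again.
- **Mark angle:** the wrist view gave 0.21–0.22 rad, and about 0.227 after correcting for depth. I trust it to about ±0.01 rad.
- **Final rock:** 0.227 rad from the picture and about 0.229 from the pad height. The hold was steady at 49.8 mm with 2–3 N on the pad.
- **Last view:** the gauge looks seated on the ridge, and the red mark sits over the needle's tip.

**Checks that disagreed:**
- My first fits of the mark from the scene camera did not agree, giving 0.23 rad at rest and 0.27 rad while rocked. I put this down to the oblique view and did not use them.
- A thin sliver of the mark still shows beside the needle in that view, which I take to be the same effect.
- During the wrist look, joint 6 read -3.10, which is right at its range limit; it may have been held there by the controller.
- The top camera was blocked by the arm during the first press, and I did not try it again, so there is no second view of the final alignment.
- I took no final picture of the rest of the bench. I never came near the other items, and I felt no unexpected forces.

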